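# Set a dosing pump's stroke and lock it

### The arm

A 6-joint arm with a two-finger parallel gripper is mounted at the origin on a cart in front of the work surface, level with it; the furniture and walls round the work are solid. World frame = base frame: x ahead of the robot, y to its left, z up, the work surface at z = 0. Lengths are in mm, angles in rad, forces in N, time in s.
With the tool pointing down it reaches from about 375 to 825 mm from the base axis. Payload 5.5 kg.
Tool frame: the origin (TCP) lies midway between the tips of the shut fingers; the grasp point (between the pads) lies 19 mm behind it; z points along the fingers, y is the line along which they close (so a half turn about z gives the same grasp; the last joint's range is limited). The gripper opens to 85 mm and grips with 20 to 120 N. Pads are 22 mm wide; open, the fingers measure 114 mm over their backs; the gripper's body (76 mm by 85 mm) begins 54 mm behind the grasp point. The pads swing forward as they close: fully open they stand 13 mm farther back than shut.
Start: joints at [-1.242, 0.314, -0.047, 1.21, 0, 1.571], TCP at [193.741, -567.855, 206.499] pointing down, gripper open.
Joint ranges: [-2.67, 2.67], [-0.69, 1.73], [-1.03, 1.25], [-2.08, 2.16], [-1.42, 1.45], [-3.14, 3.14]. Speed limits (rad/s): [2.39, 2.39, 3.01, 3.14, 3.14, 3.14].

### API

Orientations are given as a unit quaternion [w, x, y, z].
In Python, from plant import arm, eyes, order, finder gives the robot as it stands.
- The arm moves only by the tool apply_moves, never from a script. Its argument "moves" is one flat list of numbers, 7 for each row, row after row: the shift along the tool's x, y, z in cm, then the turn, a rotation vector about the tool's x, y, z in degrees, then the opening, from 0 (shut) to 1 (fully open). A call has 1 to 20 rows; each row is the pose to reach, as a shift and turn from the pose commanded when the call began, along the tool's axes at that moment; what a row does not reach only later rows make up. A row lasts 1/8 s, in which the tool goes at most 62.5 mm and 10.7 degrees, less where a joint would pass 70% of its speed; a pose out of reach is approached as far as the arm can. A call with a gripper value outside its range is refused whole. The fingers move at their own pace and stop on an object; "newtons" is the grip in N (left out, the last holds). Time passes only in rows, so rows that repeat a pose let the fingers close. It gives the time, the measured TCP pose, the force, the opening and the grip force at its end, in the units of the state.
- arm.get_state(): the state, without advancing time (a new reading comes with each control period).
- eyes.snapshot(name): name is "scene" or "top" or "wrist"; returns (picture, depth): 480x640x3 uint8, red, green, blue; 480x640 float32, mm along the optical axis (not along the pixel's ray), 0 where there is no reading.
- eyes.camera_params(name): a dict with "intrinsics" (3x3 intrinsics, pixels), "world_to_cam" (4x4, takes a point from world to camera coordinates); the wrist camera has in their place "tool_from_camera" (4x4, takes a point from camera to tool coordinates, whose origin is the TCP and whose axes are the flange's). Camera axes: x right, y down, z forward; pixel columns grow to the right and rows downward; lengths in mm; the calibration is good to about 2 mm. A picture is of the moment at which its call begins: read the wrist's pose just before it. camera_params takes no time and is no camera call.
- order.close_job(): hands the job in; it is judged then, once.
Trained networks look in the newest picture that a camera, given by its name, has taken for a name from the list of things; names that differ only in an ending like _2 or _b are one class to them, and where a whole thing is asked for, a point or a joint stands for the part that bears it (a point fixed in the world has none). Each returns a list of dicts, best first, with "confidence" (0 to 1); they miss things now and then, are a little off and sometimes report something else, mostly with a low value. They report only what shows in the picture. A call takes as long as a camera call.
- finder.find_in(query, camera): "position" ([column, row] in pixels, amid what is visible of it).
The state is a dict: "clock": time; "qpos": joint angles; "qd": joint speeds; "tau": joint torques, N m; "position": TCP position; "tcp_rot": TCP orientation; "ft_force": force on the tool from outside, world axes, zero at the start; "torque": the same for the moment, N m; "opening": opening from 0.0 (shut) to 1.0 (fully open); "gripper_force": force on a finger pad.
Only numpy, scipy, OpenCV 4.12 (cv2) and the standard library are available. Lean on these libraries where they do the work, as an engineer would, in place of code of your own. Each camera call takes 0.05 s, during which the arm holds its last target. There are 200 camera calls.

### The job

The small blue dosing pump on the bench has to be set for the next run. Turn the black stroke knob on its top until its red pointer stands exactly at the green set-point clip on the dial, then swing the orange-tipped lever of the lock ring beneath the dial clockwise until the ring clamps firmly hand-tight, without overtightening it, so that the setting is held. Leave the other things on the bench where they are.

Things in the scene. Friction and masses are not known exactly. Their poses are not given: they have to be found in the camera images.
- pump: Blue dosing pump fixed to the bench, housing 98 x 105 mm, top 78 mm high, white pump head on its left (+y). Origin on the table under the vertical axis shared by dial, knob and lock ring; x ahead, away from the operator panel. Up that axis: dark steel lock ring (92 mm across, 86 to 103 mm high), white dial plate (84 mm across, top at 112 mm, ticks, no figures), black knob (114 to 148 mm).
- stroke_knob: Black knob on the pump. Origin on its axis, 114 mm above the table; x along its grip bar to the red pointer, z up. Bar 48 mm long (x), 14 mm wide (y), 10 to 34 mm above the origin, white line on the pointer's half; skirt below 53 mm across. Turns about z at about 0.05 N m, stays where left; stops 135 degrees each side of the dial's middle. Starts 0.5 to 1.5 rad anticlockwise of the clip.
- knob_grip (a point): Centre of the knob's grip bar, on the axis, 136 mm above the table. A pinch across the bar's 14 mm width (fingers closing along the knob's y) turns the knob; once the lock ring is tight it is clamped.
- pointer_tip (a point): Tip of the red pointer at the knob's skirt, 33 mm from the axis, 116 mm above the table.
- clip_mark (a point): Inner end of the green set-point clip on the dial's rim, 33 mm from the axis, on the pointer tip's circle and height. The clip is fixed, 6 mm wide, reaches 34 to 45 mm from the axis and 115 mm high. The setting is right when the pointer's tip is within 3 mm of this point.
- lock_ring: Dark steel lock ring under the dial, turning about the same axis, clockwise from above to tighten. Origin on the axis, 94 mm above the table; x points along its lever, which starts 0.05 to 1.5 rad clockwise of the pump's x. A steady drag of about 4.7 N at the lever's grip all the way; it stays where left. It starts loose and meets the clamp after 0.35 to 1.0 rad: where cannot be seen, only felt.
- lever_grip (a point): Centre of the orange grip at the end of the lever: upright round post 15 mm across, 85 mm from the axis, 101 to 130 mm above the table (this point at 116 mm), free on all sides. Push it sideways, or pinch it, and lead it round the axis.
- clamp_shoe: Brass shoe hidden in the pump, pressed by a cam in the lock ring onto the knob's brake disc. Once it presses, the push that moves the lever's grip climbs from the drag of 4.7 N by about 1 N per mm of travel: at 7 N it is still loose, 10 to 12 N is firmly hand-tight, above 18 N is overtightened. Read it while the lever moves: at rest the drag hides part of it. Let go, the shoe keeps about 40 N.
- vial_blue: Bystander, loose on the bench: white vial with a blue cap, 28 x 28 x 62 mm; origin under its centre.
- vial_red: Bystander, loose on the bench: white vial with a red cap, 28 x 28 x 62 mm; origin under its centre.
- tub_white: Bystander, loose on the bench: white tub, 135 x 183 x 105 mm; origin under its centre.
- beaker: Bystander, loose on the bench: plastic beaker, 71 mm across, 78 mm high; origin under its centre.
- petri: Bystander, loose on the bench: petri dish, 61 mm across, 16 mm high; origin under its centre.
- timer: Bystander, loose on the bench: white timer, 52 x 66 x 17 mm; origin under its centre.
- screwdriver: Bystander, loose on the bench: red-handled screwdriver, 18 x 140 x 19 mm; origin under its centre.
- yellow_tub: Bystander, loose on the bench: cream tub, 68 x 93 x 45 mm; origin under its centre.
- seal_ring: Bystander, loose on the bench: dark rubber ring, 58 mm across, 12 mm high; origin under its centre.
- level_block: Bystander, loose on the bench: blue block, 30 x 50 x 22 mm; origin under its centre.
- brush: Bystander, loose on the bench: wooden brush, 12 x 167 x 12 mm; origin under its centre.
- fitting_1: Bystander, loose on the bench: brass hose fitting, 19 x 34 x 17 mm; origin under its centre.
- fitting_2: Bystander, loose on the bench: brass hose fitting, 19 x 34 x 17 mm; origin under its centre.

How it is judged:
By the outcome, as a careful person would: the job done as asked, in the order asked, and still so for the second after the job is handed in, with the robot touching nothing.
It also fails if it takes over 59 s, if anything falls off the work surface, if the arm or the gripper's body presses on something with over 40 N, if the wrist force passes 120 N, or if a joint passes its speed limit or range.

## Working session

There is one attempt and no reset: what is moved stays moved. The work goes in short steps, Python scripts to look and compute and a tool call to move; the robot and the scene stay as the last step left them, time stands still between calls to the robot, and variables do not carry over. Pictures are saved under pics/ and viewed, at most 10 in all, crops included, and the job is handed in when it is done.

Besides the shell and the picture viewer there is one more tool, called after "Call:" by a JSON object that holds its "api" and its "payload", one argument or row to a line. apply_moves: Moves the arm, as the interface text tells. Its arguments: {"type":"object","properties":{"moves":{"type":"array"},"newtons":{"type":"number"}},"required":["moves"]}

```bash
mkdir -p pics
cat > h.py <<'E'
import numpy as np, cv2
from plant import arm, eyes, order, finder
from scipy.spatial.transform import Rotation as R
def snap(n,f=None):
    s=arm.get_state(); im,d=eyes.snapshot(n)
    if f: cv2.imwrite('pics/'+f,im[:,:,::-1])
    return s,im,d
def pose(s):
    T=np.eye(4); q=s['tcp_rot']; T[:3,:3]=R.from_quat([q[1],q[2],q[3],q[0]]).as_matrix(); T[:3,3]=s['position']; return T
def c2w(n,s):
    p=eyes.camera_params(n)
    return np.array(p['intrinsics']), (pose(s)@np.array(p['tool_from_camera']) if n=='wrist' else np.linalg.inv(p['world_to_cam']))
def ray(n,s,px,z):
    K,T=c2w(n,s); v=T[:3,:3]@np.linalg.solve(K,[px[0],px[1],1]); o=T[:3,3]
    return o+v*(z-o[2])/v[2]
def proj(n,s,P):
    K,T=c2w(n,s); p=np.linalg.inv(T)@np.r_[P,1]; u=K@p[:3]; return u[:2]/u[2]
def cloud(n,s,d):
    K,T=c2w(n,s); v,u=np.mgrid[:480,:640]; P=np.stack([u,v,np.ones_like(u)],-1)@np.linalg.inv(K).T*d[...,None]
    return P@T[:3,:3].T+T[:3,3]
E
python3 - <<'E'
from h import *
s,im,d=snap('top','top.png')
print(s['clock'],s['position'],s['tcp_rot'])
for q,z in [('pump',112),('stroke_knob',148),('knob_grip',136),('pointer_tip',116),('clip_mark',116),('lock_ring',100),('lever_grip',130)]:
    for r in finder.find_in(q,'top')[:2]: print(q,np.round(r['position']),round(r['confidence'],2),np.round(ray('top',s,r['position'],z)))
snap('scene','scene.png')
E
```

```text
0.0 [ 193.54660356 -567.26255859  205.62500831] [-8.60734851e-04  9.86517539e-01  1.63653253e-01 -1.30849629e-04]
pump [214. 283.] 0.75 [484. 154. 112.]
stroke_knob [214. 276.] 0.96 [495. 147. 148.]
stroke_knob [166. 334.] 0.62 [383. 241. 148.]
knob_grip [217. 274.] 0.86 [500. 143. 136.]
pointer_tip [218. 277.] 0.68 [496. 144. 116.]
pointer_tip [170. 334.] 0.42 [385. 242. 116.]
clip_mark [427. 291.] 0.2 [ 455. -278.  116.]
lock_ring [242. 261.] 0.64 [530.  98. 100.]
lever_grip [235. 266.] 0.94 [516. 108. 130.]
```

View pics/top.png

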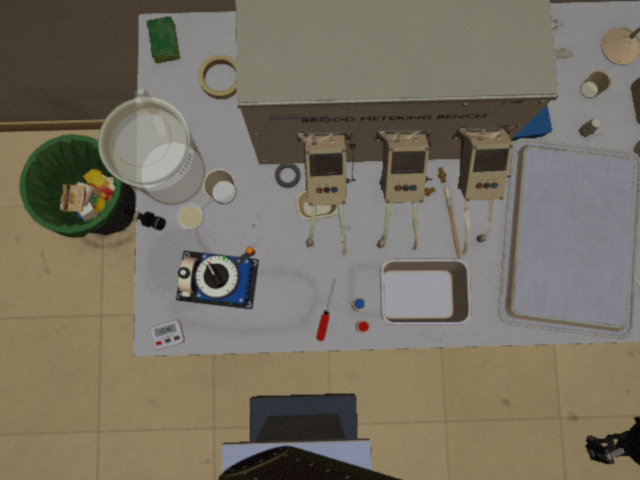

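View pics/scene.png

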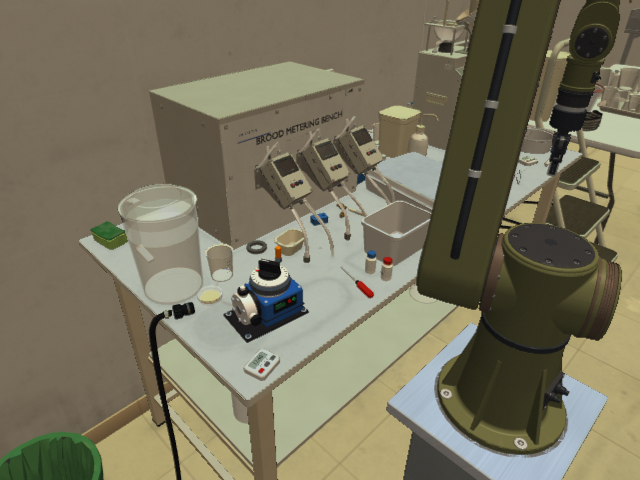

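The top view shows the pump at about (217,277) and the orange lever grip at (250,251). The finder's lever point at (235,266) is off. The pointer looks up and to the left. Next step is a close look with the wrist camera.

Run:
```python
from h import *
s=arm.get_state(); T=pose(s); np.set_printoptions(precision=3,suppress=True)
print(eyes.camera_params('wrist'))
print(T[:3,:3])
print(ray('top',s,(250,251),130),ray('top',s,(217,277),120))
for tgt in [(495,145,350),(495,145,400)]: print(T[:3,:3].T@(np.array(tgt)-T[:3,3])/10)
```

```text
{'intrinsics': array([[356.697,   0.   , 322.74 ],
       [  0.   , 356.697, 235.06 ],
       [  0.   ,   0.   ,   1.   ]]), 'tool_from_camera': array([[   0.   ,   -0.959,   -0.284,   71.291],
       [   1.   ,   -0.   ,    0.001,    0.568],
       [  -0.001,   -0.284,    0.959, -166.331],
       [   0.   ,    0.   ,    0.   ,    1.   ]])}
[[ 0.946  0.323 -0.   ]
 [ 0.323 -0.946  0.   ]
 [-0.    -0.    -1.   ]]
[545.349  77.723 130.   ] [495.526 146.175 120.   ]
[ 51.531 -57.736 -14.351]
[ 51.531 -57.736 -19.351]
```

Call:
{"api": "apply_moves", "payload": {
  "moves": [4,-4.5,-1.4,0,0,0,0.5,8,-9,-2.8,0,0,0,0.5,12,-13.5,-4.4,0,0,0,0.5,16,-18,-4.4,0,0,0,0.5]
}}

```text
clock: 0.95
position: [288.1, -344.9, 251.9]
tcp_rot: [0.001, 0.987, 0.163, 0.001]
ft_force: [1.0, -0.2, 0.4]
opening: 0.499
gripper_force: 0.0
```

Run:
```python
from h import *
s=arm.get_state(); T=pose(s); np.set_printoptions(precision=3,suppress=True)
print(s['clock'],s['qpos'],s['position'],T[:3,:3]); print(T[:3,:3].T@(np.array([495,145,250])-T[:3,3])/10)
```

```text
0.95 [-0.875  0.01  -0.305  1.253  0.     1.938] [ 288.077 -344.855  251.91 ] [[ 0.947  0.322  0.002]
 [ 0.322 -0.947 -0.002]
 [ 0.001  0.003 -1.   ]]
[ 35.375 -39.703   0.132]
```

Call:
{"api": "apply_moves", "payload": {
  "moves": [4,-4.4,0,0,0,-10,0.5,8,-8.8,0,0,0,-20,0.5,12,-13.2,0,0,0,-30,0.5,16,-17.6,0,0,0,-40,0.5,20,-22,0,0,0,-50,0.5,24,-26.4,0,0,0,-60,0.5,28,-31,0,0,0,-70,0.5,32,-35.6,0,0,0,-80,0.5,35.5,-39.7,0,0,0,-90,0.5,35.5,-39.7,0,0,0,-100,0.5]
}}

```text
clock: 2.2
position: [495.7, 148.0, 250.0]
tcp_rot: [-0.0, 0.504, 0.864, 0.0]
ft_force: [-0.6, -1.1, 0.4]
opening: 0.501
gripper_force: 0.0
```

Call:
{"api": "apply_moves", "payload": {
  "moves": [0,0,0,0,0,-10,0.5,0,0,0,0,0,-20,0.5,0,0,0,0,0,-30,0.5,0,0,0,0,0,-40,0.5,0,0,0,0,0,-50,0.5,0,0,0,0,0,-60,0.5,0,0,0,0,0,-70,0.5,0,0,0,0,0,-80,0.5,0,0,0,0,0,-80,0.5]
}}

```text
clock: 3.32
position: [494.8, 144.5, 250.6]
tcp_rot: [0.0, -0.163, 0.987, 0.0]
ft_force: [-0.1, 0.2, -1.1]
opening: 0.504
gripper_force: 0.0
```

Run:
```python
from h import *
s,im,d=snap('wrist','w1.png'); T=pose(s); np.set_printoptions(precision=3,suppress=True)
print(s['clock'],s['qpos'],s['position'],T[:3,:3])
for q,z in [('stroke_knob',148),('knob_grip',148),('pointer_tip',116),('clip_mark',116),('lock_ring',100),('lever_grip',130)]:
    for r in finder.find_in(q,'wrist')[:2]: print(q,np.round(r['position']),round(r['confidence'],2),np.round(ray('wrist',s,r['position'],z),1))
np.savez('w1.npz',d=d,im=im)
```

```text
3.325 [ 0.284  0.139 -0.168  1.264  0.    -0.043] [494.833 144.527 250.56 ] [[-0.947 -0.321  0.   ]
 [-0.321  0.947  0.   ]
 [-0.     0.    -1.   ]]
stroke_knob [327. 226.] 0.96 [493.2 146.4 148. ]
stroke_knob [157.  41.] 0.61 [407.   -4.4 148. ]
knob_grip [328. 224.] 0.64 [491.8 146.6 148. ]
pointer_tip [327. 227.] 0.58 [502.2 149.8 116. ]
clip_mark [296. 252.] 0.46 [533.  130.9 116. ]
clip_mark [464. 137.] 0.41 [394.6 230.9 116. ]
lock_ring [278. 227.] 0.78 [520.4 108.8 100. ]
lock_ring [282. 368.] 0.61 [665.  156.4 100. ]
lever_grip [282. 228.] 0.88 [511.2 113.4 130. ]
lever_grip [340. 324.] 0.2 [581.  189.9 130. ]
```

View pics/w1.png

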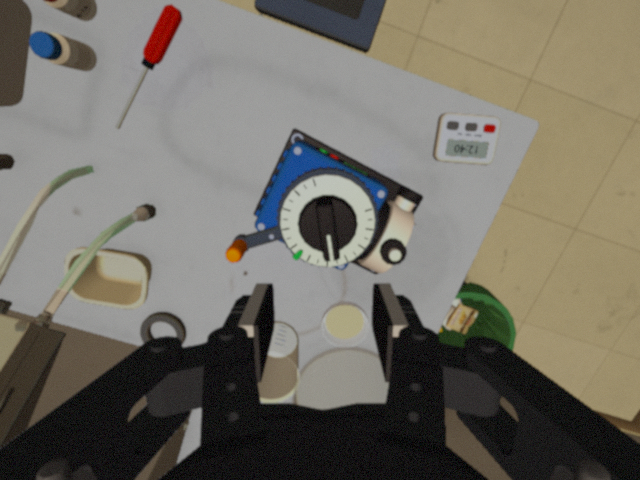

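The wrist view shows the dial centre at about (328,219), the green clip at (297,254), the white pointer line ending at about (334,258) and the orange grip at (236,249). I'll refine these by colour.

```bash
cat > seg.py <<'E'
from h import *
np.set_printoptions(precision=2,suppress=True)
def seg(s,im,win):
    h=cv2.cvtColor(im,cv2.COLOR_RGB2HSV); x0,y0,x1,y1=win
    m0=np.zeros(h.shape[:2],bool); m0[y0:y1,x0:x1]=1
    H,S,V=[h[...,i].astype(int) for i in range(3)]
    out={}
    for n,m,z in [('green',(abs(H-60)<18)&(S>110),115),('orange',(abs(H-13)<7)&(S>150)&(V>90),130),('red',((H<6)|(H>174))&(S>110)&(V>80),116),('black',(V<45),148)]:
        c=cv2.connectedComponentsWithStats((m&m0).astype(np.uint8))
        k=np.argsort(-c[2][1:,4])[:2]+1
        for i in k: print(n,c[2][i],c[3][i],ray('wrist',s,c[3][i],z))
E
python3 - <<'E'
from seg import *
f=np.load('w1.npz');im=f['im'];s=arm.get_state()
seg(s,im,(215,160,385,280))
P=cloud('wrist',s,f['d'])[160:280,215:400]
for a,b in [(139,152),(108,115)]:
    m=(P[...,2]>a)&(P[...,2]<b)&(np.hypot(P[...,0]-495,P[...,1]-146)<60); q=P[m]
    r=cv2.minEnclosingCircle(q[:,:2].astype(np.float32)); print(a,m.sum(),q.mean(0),r,cv2.minAreaRect(q[:,:2].astype(np.float32)))
c=cv2.resize(im[150:290,220:400],None,fx=4,fy=4,interpolation=cv2.INTER_CUBIC); cv2.imwrite('pics/c1.png',c[:,:,::-1])
E
```

```text
green [293 251   9   9  44] [297.2  254.77] [535.19 133.18 115.  ]
green [343 162   7   4   9] [345.78 163.44] [445.26 147.06 115.  ]
orange [226 240  19  22 258] [235.3  250.76] [543.25  81.64 130.  ]
red [237 239   4   1   4] [238.5 239. ] [537.46  79.61 116.  ]
black [ 300  196   56   64 1690] [328.4  223.96] [491.13 147.08 148.  ]
black [357 203  28  57 275] [376.38 230.33] [483.89 184.32 148.  ]
139 1025 [497.97 148.54 146.47] ((499.4330139160156, 149.0738067626953), 24.531221389770508) ((499.5135803222656, 149.22592163085938), (48.727176666259766, 13.987919807434082), 27.182415008544922)
108 3908 [495.57 147.41 110.98] ((500.73828125, 148.5156707763672), 43.28189468383789) ((499.4030456542969, 149.06118774414062), (83.1629638671875, 83.14056396484375), 28.591793060302734)
```

View pics/c1.png

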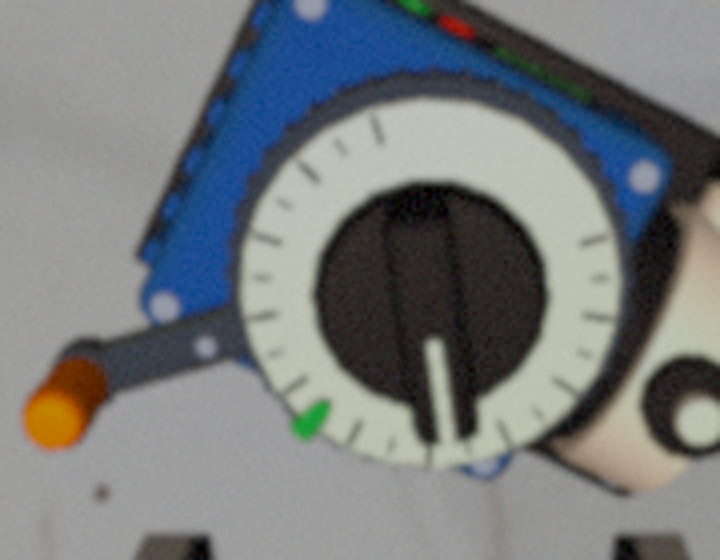

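Green clip is at about (312,418) in the crop, the white line ends at (447,440) and the orange grip is at (55,418). Results:
- **Axis:** about (499.5, 149.2)
- **Pointer:** at 27.2°
- **Clip:** at -24.2°, so the knob turns about 51° clockwise
- **Lever:** at about -57°

Grip the knob.

Call:
{"api": "apply_moves", "payload": {
  "moves": [-0.6,0.3,3,0,0,-8.5,0.5,-0.6,0.3,8,0,0,-8.5,0.5,-0.6,0.3,11,0,0,-8.5,0.5,-0.6,0.3,12.2,0,0,-8.5,0.5,-0.6,0.3,12.2,0,0,-8.5,0.5],
  "newtons": 40
}}

```text
clock: 4.3
position: [499.4, 149.3, 128.4]
tcp_rot: [-0.0, -0.236, 0.972, -0.0]
ft_force: [0.9, 0.0, 0.7]
opening: 0.501
gripper_force: 0.0
```

Call:
{"api": "apply_moves", "payload": {
  "moves": [0,0,0,0,0,0,0,0,0,0,0,0,0,0,0,0,0,0,0,0,0,0,0,0,0,0,0,0]
}}

```text
clock: 4.8
position: [499.8, 149.4, 128.9]
tcp_rot: [0.0, -0.236, 0.972, 0.0]
ft_force: [0.5, 0.8, 0.2]
opening: -0.003
gripper_force: 0.0
```

Run:
```python
from seg import *
s,im,d=snap('wrist','w2.png'); T=pose(s)
print(s['clock'],s['opening'],s['gripper_force'],s['ft_force'],s['torque'],s['position'],T[:3,:3])
seg(s,im,(100,100,600,400))
```

```text
4.8 -0.002575423702159393 0.0 [0.54 0.78 0.22] [ 0.03  0.01 -0.04] [499.79 149.37 128.88] [[-0.89 -0.46  0.  ]
 [-0.46  0.89  0.  ]
 [-0.   -0.   -1.  ]]
green [479 348  25  30 352] [492.17 362.64] [506.02 264.34 115.  ]
green [262 303  16  14 131] [269.5  309.31] [534.61 133.09 115.  ]
orange [151 271  40  41 966] [169.36 291.44] [540.49  82.27 130.  ]
orange [183 292   2   2   2] [183.5 292.5] [537.74  88.85 130.  ]
red [557 151  17  12 158] [565.27 156.18] [391.3  226.83 116.  ]
red [342 158  12  10  64] [347.2 162.7] [443.29 133.15 116.  ]
black [  278   225   264   175 14875] [378.02 330.15] [502.83 179.43 148.  ]
black [ 105  311  214   89 9115] [240.54 367.6 ] [551.22 130.6  148.  ]
```

View pics/w2.png

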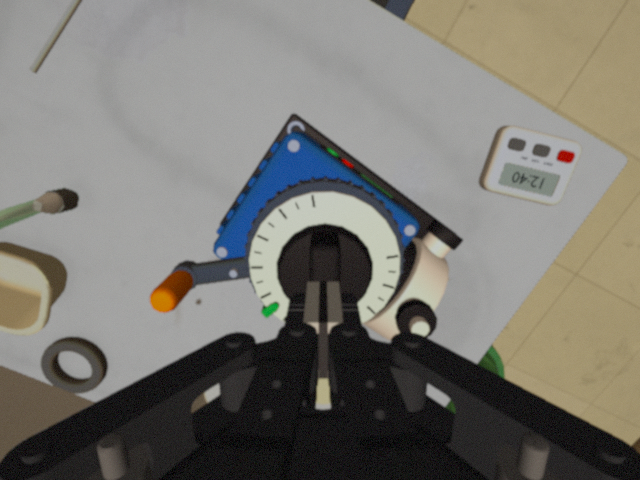

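Opening reads about 0 with no grip force, although the fingers stand over the bar in the picture, with tips near (312,285) and (340,285). I'll compare them with the depth image.

Run:
```python
from seg import *
s,im,d=snap('wrist'); T=pose(s)
print(s['opening'],s['gripper_force'],s['clock'])
print('tcp px',proj('wrist',s,s['position']),'grasp px',proj('wrist',s,s['position']+[0,0,19]))
P=cloud('wrist',s,d); Pt=(P-T[:3,3])@T[:3,:3]
for r in range(255,340,8):
    print(r,[(tuple(Pt[r,c].round().astype(int)),int(P[r,c,2])) for c in (305,312,319,325,332,340)])
```

```text
0.00269174327288213 0.0 4.85
tcp px [323.8  280.87] grasp px [323.89 297.91]
255 [((np.int64(12), np.int64(-10), np.int64(5)), 123), ((np.int64(20), np.int64(-5), np.int64(-18)), 146), ((np.int64(20), np.int64(-2), np.int64(-18)), 146), ((np.int64(20), np.int64(0), np.int64(-18)), 146), ((np.int64(20), np.int64(4), np.int64(-17)), 146), ((np.int64(19), np.int64(7), np.int64(-14)), 143)]
263 [((np.int64(8), np.int64(-10), np.int64(5)), 123), ((np.int64(16), np.int64(-5), np.int64(-16)), 145), ((np.int64(17), np.int64(-2), np.int64(-19)), 148), ((np.int64(17), np.int64(0), np.int64(-18)), 146), ((np.int64(16), np.int64(4), np.int64(-17)), 146), ((np.int64(8), np.int64(8), np.int64(6)), 123)]
271 [((np.int64(3), np.int64(-10), np.int64(6)), 122), ((np.int64(13), np.int64(-5), np.int64(-19)), 147), ((np.int64(13), np.int64(-2), np.int64(-19)), 147), ((np.int64(12), np.int64(0), np.int64(-17)), 145), ((np.int64(13), np.int64(4), np.int64(-19)), 147), ((np.int64(3), np.int64(8), np.int64(6)), 122)]
279 [((np.int64(-1), np.int64(-10), np.int64(5)), 123), ((np.int64(9), np.int64(-5), np.int6
[... 1705 characters left out ...]
, np.int64(-59)), 187), ((np.int64(11), np.int64(5), np.int64(-58)), 186)]
327 [((np.int64(13), np.int64(-6), np.int64(-65)), 193), ((np.int64(13), np.int64(-4), np.int64(-66)), 195), ((np.int64(11), np.int64(-2), np.int64(-62)), 190), ((np.int64(11), np.int64(0), np.int64(-62)), 190), ((np.int64(13), np.int64(2), np.int64(-65)), 193), ((np.int64(13), np.int64(5), np.int64(-65)), 193)]
335 [((np.int64(13), np.int64(-6), np.int64(-71)), 199), ((np.int64(13), np.int64(-4), np.int64(-71)), 199), ((np.int64(7), np.int64(-2), np.int64(-61)), 189), ((np.int64(7), np.int64(0), np.int64(-61)), 189), ((np.int64(13), np.int64(2), np.int64(-70)), 198), ((np.int64(12), np.int64(5), np.int64(-69)), 198)]
```

By depth, the shut fingers end about 28 mm short of the nominal TCP: bar top is at 146 mm and the fingertips are at about 158 mm. So the pinch went over the bar. I'll open, lower 2.4 cm and close again.

Call:
{"api": "apply_moves", "payload": {
  "moves": [0,0,0,0,0,0,0.5,0,0,0,0,0,0,0.5,0,0,0,0,0,0,0.5,0,0,1,0,0,0,0.5,0,0,2,0,0,0,0.5,0,0,2.4,0,0,0,0.5,0,0,2.4,0,0,0,0.5]
}}

```text
clock: 5.78
position: [499.1, 149.2, 103.9]
tcp_rot: [-0.001, -0.236, 0.972, -0.0]
ft_force: [-0.5, 0.8, 0.3]
opening: 0.5
gripper_force: 0.0
```

Call:
{"api": "apply_moves", "payload": {
  "moves": [0,0,0,0,0,0,0,0,0,0,0,0,0,0,0,0,0,0,0,0,0,0,0,0,0,0,0,0]
}}

```text
clock: 6.28
position: [499.5, 150.1, 105.0]
tcp_rot: [0.0, -0.236, 0.972, 0.001]
ft_force: [-3.4, 4.2, 4.5]
opening: 0.153
gripper_force: 42.7
```

Call:
{"api": "apply_moves", "payload": {
  "moves": [0,0,0,0,0,7,0,0,0,0,0,0,14,0,0,0,0,0,0,21,0,0,0,0,0,0,28,0,0,0,0,0,0,35,0,0,0,0,0,0,42,0,0,0,0,0,0,47,0,0,0,0,0,0,51.5,0,0,0,0,0,0,51.5,0,0,0,0,0,0,51.5,0]
}}

```text
clock: 7.52
position: [499.4, 150.5, 105.0]
tcp_rot: [-0.0, 0.209, 0.978, 0.001]
ft_force: [-4.0, 6.0, 5.4]
opening: 0.147
gripper_force: 42.7
```

Run:
```python
from seg import *
s,im,d=snap('wrist','w3.png'); T=pose(s)
print(s['clock'],s['opening'],s['gripper_force'],s['ft_force'],s['torque'],s['position'],np.degrees(np.arctan2(T[1,0],T[0,0])))
seg(s,im,(100,100,450,400))
P=cloud('wrist',s,d)
q=P[(P[...,2]>142)&(P[...,2]<150)&(np.hypot(P[...,0]-499.5,P[...,1]-149)<28)]
print(len(q),cv2.minAreaRect(q[:,:2].astype(np.float32)))
```

```text
7.525 0.14728642345004928 42.736621499061584 [-4.   6.   5.4] [ 1.07  0.78 -0.06] [499.42 150.49 104.96] 155.87797067418603
green [243 182  17   8  86] [250.88 185.55] [441.36 140.55 115.  ]
green [301 162  33  11  74] [317.36 166.76] [445.87 170.55 115.  ]
red [263 177  15   8  76] [269.79 180.16] [442.58 149.37 116.  ]
black [  100   238   350   162 19738] [299.69 344.79] [503.72 137.13 148.  ]
black [382 161  34  65 973] [397.23 195.85] [463.63 193.61 148.  ]
4403 ((498.751708984375, 149.50848388671875), (41.764793395996094, 39.341529846191406), 17.789772033691406)
```

View pics/w3.png

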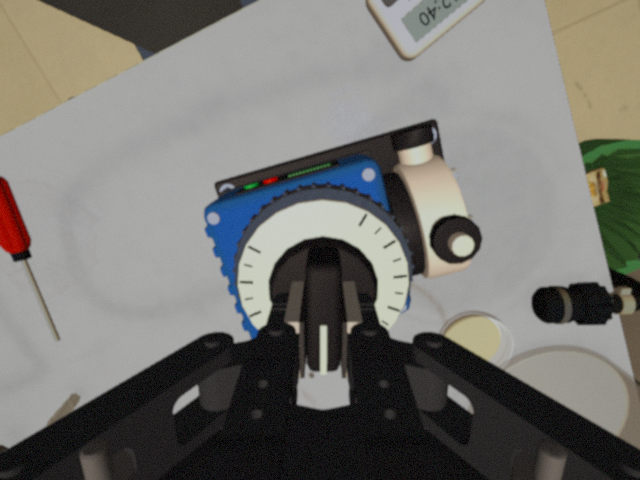

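The fingers hold the bar squarely, with the white line at column 323, centred between them. Release, rise and check.

Call:
{"api": "apply_moves", "payload": {
  "moves": [0,0,0,0,0,0,0.5,0,0,0,0,0,0,0.5,0,0,0,0,0,0,0.5,0,0,-5,0,0,0,0.5,0,0,-11,0,0,0,0.5,0,0,-14.5,0,0,0,0.5,0,0,-14.5,0,0,0,0.5,0,0,-14.5,0,0,0,0.5]
}}

```text
clock: 8.57
position: [499.3, 149.1, 248.7]
tcp_rot: [-0.0, 0.209, 0.978, -0.0]
ft_force: [-0.5, -0.3, 0.5]
opening: 0.5
gripper_force: 0.0
```

```bash
cat > chk.py <<'E'
from seg import *
def chk(f):
    s,im,d=snap('wrist',f); T=pose(s)
    print(s['clock'],s['qpos'],s['ft_force'],s['position'],np.degrees(np.arctan2(T[1,0],T[0,0])))
    P=cloud('wrist',s,d)
    q=P[(P[...,2]>140)&(P[...,2]<151)&(np.hypot(P[...,0]-499.5,P[...,1]-149)<28)]
    print(len(q),cv2.minAreaRect(q[:,:2].astype(np.float32)))
    q=P[(P[...,2]>108)&(P[...,2]<115)&(np.hypot(P[...,0]-499.5,P[...,1]-149)<46)]
    print(len(q),cv2.minAreaRect(q[:,:2].astype(np.float32)))
    c=proj('wrist',s,[499.5,149.3,115]).astype(int)
    seg(s,im,(c[0]-130,c[1]-60,c[0]+60,c[1]+120)); return s,im,d,c
E
python3 - <<'E'
from chk import *
s,im,d,c=chk('w4.png')
o=cv2.resize(im[c[1]-70:c[1]+70,c[0]-90:c[0]+90],None,fx=4,fy=4,interpolation=cv2.INTER_CUBIC); cv2.imwrite('pics/c4.png',o[:,:,::-1])
E
```

```text
8.575 [ 0.29  0.15 -0.16  1.26 -0.    0.71] [-0.53 -0.3   0.49] [499.25 149.06 248.72] 155.8311973582352
1059 ((499.224365234375, 149.0800018310547), (13.656168937683105, 48.04616165161133), 65.87024688720703)
4031 ((499.15863037109375, 148.94863891601562), (83.0548324584961, 83.20934295654297), 29.28847312927246)
green [323 256   5   9  37] [325.14 260.35] [536.02 133.34 115.  ]
green [276 161  10   5  34] [280.59 163.09] [442.58 134.65 115.  ]
orange [273 283  13  24 232] [278.56 294.47] [543.26  85.3  130.  ]
red [288 157   9   6  35] [292.11 159.43] [443.77 144.76 116.  ]
red [279 282   3   1   3] [280. 282.] [538.04  87.44 116.  ]
black [297 189  57  63 767] [327.09 213.19] [490.07 155.31 148.  ]
black [254 285  19  52 654] [265.26 314.3 ] [548.06  72.95 148.  ]
```

View pics/c4.png

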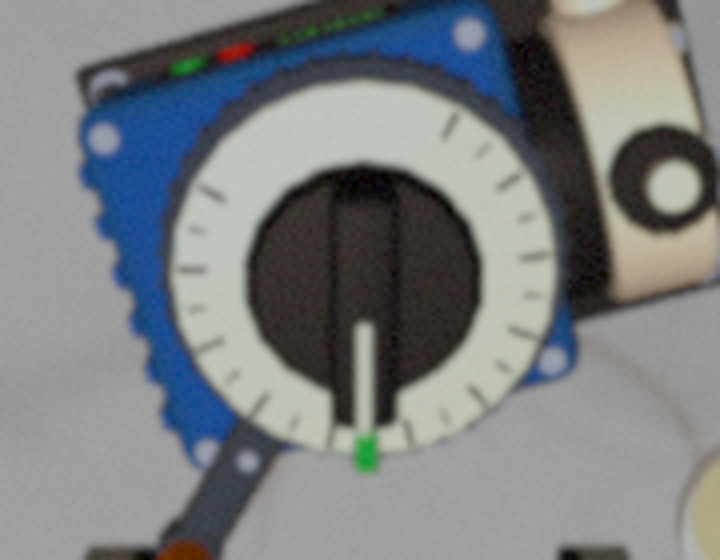

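The white line points straight at the green clip, at about (365,455) in the crop. The bar is at -24.1° and the clip at -23.4°, about 0.4 mm apart, so the setting is right. Now the lever: the grip is at about (545.5, 77.7), pinched along the tangent with tool x towards the axis.

Call:
{"api": "apply_moves", "payload": {
  "moves": [-3.5,-2.3,0,0,0,10,0.5,-7.1,-4.6,0,0,0,20,0.5,-7.1,-4.6,0,0,0,30,0.5,-7.1,-4.6,4,0,0,32.8,0.5,-7.1,-4.6,8,0,0,32.8,0.5,-7.1,-4.6,10,0,0,32.8,0.5,-7.1,-4.6,10,0,0,32.8,0.5],
  "newtons": 50
}}

```text
clock: 9.5
position: [542.8, 77.8, 146.4]
tcp_rot: [-0.002, 0.477, 0.879, -0.002]
ft_force: [0.5, -0.5, 0.4]
opening: 0.499
gripper_force: 0.0
```

Run:
```python
from seg import *
s,im,d=snap('wrist','w5.png'); T=pose(s)
print(s['clock'],s['ft_force'],s['position'],np.degrees(np.arctan2(T[1,0],T[0,0])))
p=proj('wrist',s,[545.5,77.7,130]); print(p)
x,y=p.astype(int); seg(s,im,(x-60,y-60,x+60,y+60))
P=cloud('wrist',s,d); q=P[(P[...,2]>124)&(P[...,2]<134)&(np.hypot(P[...,0]-545,P[...,1]-78)<20)]
print(len(q), q.mean(0) if len(q) else 0, cv2.minEnclosingCircle(q[:,:2].astype(np.float32)) if len(q) else 0)
```

```text
9.5 [ 0.55 -0.54  0.45] [542.82  77.82 146.37] 123.03401801891808
[329.06 268.73]
green [271 302   1   3   3] [271. 303.] [531.51  34.46 115.  ]
green [376 312   2   2   3] [376.67 312.33] [589.37  64.74 115.  ]
orange [325 242  24  35 515] [335.94 258.84] [545.46  84.58 130.  ]
orange [339 267   1   1   1] [339. 267.] [549.51  81.54 130.  ]
red [332 242   1   1   1] [332. 242.] [541.02  87.89 116.  ]
red [342 244   1   1   1] [342. 244.] [546.54  90.05 116.  ]
black [373 285  16  43 508] [379.59 309.88] [575.51  78.88 148.  ]
black [269 285   4  43 163] [270.42 306.94] [527.76  49.6  148.  ]
522 [547.84  81.23 128.54] ((548.3519897460938, 80.33395385742188), 7.457333564758301)
```

View pics/w5.png

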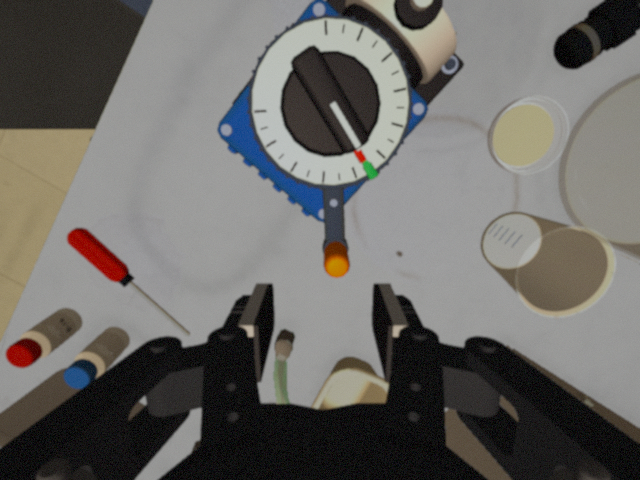

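The red pointer at (362,157) lines up with the green clip at (371,170). The orange grip is at (336,262) and depth puts its centre at (548.4, 80.3). I'll check how far the arm has settled.

Run:
```python
from seg import *
s,im,d=snap('wrist'); s=arm.get_state(); T=pose(s)
print(s['clock'],s['ft_force'],s['position'],np.degrees(np.arctan2(T[1,0],T[0,0])),s['qd'])
s,im,d=snap('wrist');P=cloud('wrist',s,d); q=P[(P[...,2]>124)&(P[...,2]<134)&(np.hypot(P[...,0]-545,P[...,1]-78)<20)]
print(q.mean(0), cv2.minEnclosingCircle(q[:,:2].astype(np.float32)))
p=np.array(cv2.minEnclosingCircle(q[:,:2].astype(np.float32))[0])-s['position'][:2]; print(T[:3,:3].T@np.r_[p,0], s['position'])
```

```text
9.6 [-0.3  -0.11 -0.75] [545.17  78.21 149.25] 123.03616387366306 [-0.   -0.01  0.02  0.    0.   -0.  ]
[547.94  81.22 128.57] ((548.5838012695312, 80.31356048583984), 7.517109394073486)
[-0.1   4.01 -0.  ] [545.17  78.21 149.25]
```

Call:
{"api": "apply_moves", "payload": {
  "moves": [0,0.4,2,0,0,-2.5,0.5,0,0.4,4.5,0,0,-2.5,0.5,0,0.4,6.2,0,0,-2.5,0.5,0,0.4,6.2,0,0,-2.5,0.5,0,0.4,6.2,0,0,-2.5,0,0,0.4,6.2,0,0,-2.5,0,0,0.4,6.2,0,0,-2.5,0,0,0.4,6.2,0,0,-2.5,0],
  "newtons": 50
}}

```text
clock: 10.65
position: [549.9, 80.6, 88.7]
tcp_rot: [0.001, 0.458, 0.889, 0.001]
ft_force: [-0.1, 0.7, 5.8]
opening: 0.147
gripper_force: 49.1
```

```bash
cat > f.py <<'E'
from seg import *
def f():
    s=arm.get_state(); T=pose(s); F=np.array(s['ft_force']); F3=T[:3,:3].T@F
    p=np.array(s['position'])[:2]-[499.2,149.0]
    print(round(s['clock'],2),'op',round(s['opening'],3),'toolF',F3,'r',np.hypot(*p),'ang',np.degrees(np.arctan2(p[1],p[0])),'yaw',np.degrees(np.arctan2(T[1,0],T[0,0])),'z',s['position'][2],'tq',s['torque'])
f()
E
python3 f.py
```

```text
10.65 op 0.147 toolF [ 0.64  0.3  -5.84] r 85.11475500899094 ang -53.444586102100885 yaw 125.5367860245131 z 88.68207435187342 tq [0.01 0.07 0.04]
```

Call:
{"api": "apply_moves", "payload": {
  "moves": [0,-0.2,0,0,0,1.4,0,0.01,-0.44,0,0,0,3,0,0.05,-0.89,0,0,0,6,0,0.1,-1.33,0,0,0,9,0,0.19,-1.77,0,0,0,12,0,0.29,-2.2,0,0,0,15,0,0.36,-2.42,0,0,0,16.5,0,0.42,-2.63,0,0,0,18,0]
}}

```text
clock: 11.65
position: [526.8, 68.9, 88.7]
tcp_rot: [0.001, 0.592, 0.806, 0.001]
ft_force: [2.5, 2.7, 6.4]
opening: 0.148
gripper_force: 49.1
```

```bash
python3 f.py
```

```text
11.65 op 0.148 toolF [ 1.8   3.19 -6.41] r 84.7431162237315 ang -70.97905283753825 yaw 107.45776813974358 z 88.7022420838682 tq [ 0.39 -0.68  0.13]
```

Call:
{"api": "apply_moves", "payload": {
  "moves": [0,-0.2,0,0,0,1.35,0,0.01,-0.4,0,0,0,2.7,0,0.02,-0.6,0,0,0,4.05,0]
}}

```text
clock: 12.02
position: [521.1, 67.2, 88.7]
tcp_rot: [0.001, 0.62, 0.785, 0.001]
ft_force: [3.3, 1.4, 5.7]
opening: 0.147
gripper_force: 49.1
```

```bash
python3 f.py
```

```text
12.03 op 0.147 toolF [ 0.57  3.59 -5.71] r 84.67992039279643 ang -75.03159031225701 yaw 103.4126743432108 z 88.69509858918528 tq [ 0.28 -0.75  0.06]
```

Call:
{"api": "apply_moves", "payload": {
  "moves": [0,-0.2,0,0,0,1.35,0,0.01,-0.4,0,0,0,2.7,0,0.02,-0.6,0,0,0,4.05,0]
}}

```text
clock: 12.4
position: [515.2, 65.9, 88.7]
tcp_rot: [0.001, 0.647, 0.762, 0.001]
ft_force: [3.4, 1.0, 6.6]
opening: 0.15
gripper_force: 49.1
```

```bash
python3 f.py
```

```text
12.4 op 0.15 toolF [ 0.43  3.55 -6.57] r 84.61580359530903 ang -79.06786269999887 yaw 99.36274203751353 z 88.71495158986237 tq [ 0.32 -0.66  0.11]
```

Call:
{"api": "apply_moves", "payload": {
  "moves": [0,-0.2,0,0,0,1.35,0,0.01,-0.4,0,0,0,2.7,0,0.02,-0.6,0,0,0,4.05,0]
}}

```text
clock: 12.78
position: [509.3, 65.1, 88.7]
tcp_rot: [0.001, 0.674, 0.739, 0.001]
ft_force: [4.2, 0.9, 5.5]
opening: 0.148
gripper_force: 49.1
```

```bash
python3 f.py
```

```text
12.78 op 0.148 toolF [ 0.53  4.29 -5.45] r 84.54942971531517 ang -83.15705851284706 yaw 95.31084159369534 z 88.67508328714838 tq [ 0.22 -0.71  0.1 ]
```

Call:
{"api": "apply_moves", "payload": {
  "moves": [0,-0.2,0,0,0,1.35,0,0.01,-0.4,0,0,0,2.7,0,0.02,-0.6,0,0,0,4.05,0]
}}

```text
clock: 13.15
position: [503.3, 64.6, 88.7]
tcp_rot: [0.001, 0.699, 0.715, 0.001]
ft_force: [2.8, 0.2, 6.9]
opening: 0.151
gripper_force: 49.1
```

```bash
python3 f.py
```

```text
13.15 op 0.151 toolF [ 0.19  2.79 -6.89] r 84.46812445524112 ang -87.22523452465603 yaw 91.25851000718906 z 88.6880347170187 tq [ 0.14 -0.71  0.12]
```

Call:
{"api": "apply_moves", "payload": {
  "moves": [0,-0.2,0,0,0,1.35,0,0.01,-0.4,0,0,0,2.7,0,0.02,-0.6,0,0,0,4.05,0]
}}

```text
clock: 13.52
position: [497.3, 64.6, 88.7]
tcp_rot: [0.001, 0.724, 0.69, 0.001]
ft_force: [3.7, 0.5, 6.0]
opening: 0.146
gripper_force: 49.1
```

```bash
python3 f.py
```

```text
13.53 op 0.146 toolF [ 0.68  3.68 -6.02] r 84.43732051593544 ang -91.29112770136052 yaw 87.20377265648197 z 88.67069347212967 tq [ 0.14 -0.68  0.13]
```

Call:
{"api": "apply_moves", "payload": {
  "moves": [0,-0.2,0,0,0,1.35,0,0.01,-0.4,0,0,0,2.7,0,0.02,-0.6,0,0,0,4.05,0]
}}

```text
clock: 13.9
position: [491.3, 65.0, 88.7]
tcp_rot: [0.001, 0.748, 0.664, 0.001]
ft_force: [4.2, -0.2, 5.8]
opening: 0.145
gripper_force: 49.1
```

```bash
python3 f.py
```

```text
13.9 op 0.145 toolF [ 0.34  4.19 -5.75] r 84.38261304829487 ang -95.37880812314887 yaw 83.15454890899369 z 88.66039977427931 tq [ 0.01 -0.72  0.08]
```

Call:
{"api": "apply_moves", "payload": {
  "moves": [0,-0.2,0,0,0,1.35,0,0.01,-0.4,0,0,0,2.7,0,0.02,-0.6,0,0,0,4.05,0]
}}

```text
clock: 14.28
position: [485.3, 65.8, 88.7]
tcp_rot: [0.001, 0.771, 0.637, 0.001]
ft_force: [3.7, 0.4, 6.3]
opening: 0.152
gripper_force: 49.2
```

```bash
python3 f.py
```

```text
14.28 op 0.152 toolF [ 1.08  3.55 -6.3 ] r 84.34361511483493 ang -99.45273936675237 yaw 79.10083162557837 z 88.65459298085057 tq [-0.04 -0.63  0.14]
```

Call:
{"api": "apply_moves", "payload": {
  "moves": [0,-0.2,0,0,0,1.35,0,0.01,-0.4,0,0,0,2.7,0,0.02,-0.6,0,0,0,4.05,0]
}}

```text
clock: 14.65
position: [479.5, 67.0, 88.6]
tcp_rot: [0.001, 0.793, 0.609, 0.001]
ft_force: [2.9, -0.8, 6.9]
opening: 0.148
gripper_force: 49.2
```

```bash
python3 f.py
```

```text
14.65 op 0.148 toolF [ 0.01  3.05 -6.87] r 84.32837024464872 ang -103.5309359395065 yaw 75.04883930787122 z 88.64597663332464 tq [-0.15 -0.64  0.1 ]
```

Call:
{"api": "apply_moves", "payload": {
  "moves": [0,-0.2,0,0,0,1.35,0,0.01,-0.4,0,0,0,2.7,0,0.02,-0.6,0,0,0,4.05,0]
}}

```text
clock: 15.02
position: [474.0, 68.6, 88.7]
tcp_rot: [0.002, 0.814, 0.581, 0.001]
ft_force: [4.8, -0.4, 5.5]
opening: 0.146
gripper_force: 49.0
```

```bash
python3 f.py
```

```text
15.03 op 0.146 toolF [ 1.21  4.68 -5.45] r 84.27620874694412 ang -107.3757770401231 yaw 70.99531371505869 z 88.71097545281054 tq [-0.33 -0.94  0.19]
```

The wrist moment rose from 0.66 to 1.0 N m, so the clamp has been met. Finer steps now.

Call:
{"api": "apply_moves", "payload": {
  "moves": [0,-0.1,0,0,0,0.68,0,0,-0.2,0,0,0,1.35,0]
}}

```text
clock: 15.28
position: [472.5, 69.1, 88.7]
tcp_rot: [0.002, 0.821, 0.571, 0.002]
ft_force: [4.0, -1.5, 4.7]
opening: 0.148
gripper_force: 49.0
```

```bash
python3 f.py
```

```text
15.28 op 0.148 toolF [ 0.02  4.29 -4.66] r 84.2781126996402 ang -108.46653405290596 yaw 69.66701024091763 z 88.71884416467634 tq [-0.37 -1.13  0.25]
```

Call:
{"api": "apply_moves", "payload": {
  "moves": [0,-0.1,0,0,0,0.68,0,0,-0.2,0,0,0,1.35,0]
}}

```text
clock: 15.52
position: [471.0, 69.6, 88.8]
tcp_rot: [0.002, 0.827, 0.561, 0.002]
ft_force: [6.5, -2.7, 3.5]
opening: 0.149
gripper_force: 48.9
```

```bash
python3 f.py
```

```text
15.53 op 0.149 toolF [-0.1   7.1  -3.49] r 84.24318694469407 ang -109.56924912084986 yaw 68.31628310370694 z 88.7529134911845 tq [-0.5 -1.3  0.2]
```

Call:
{"api": "apply_moves", "payload": {
  "moves": [0,-0.1,0,0,0,0.68,0]
}}

```text
clock: 15.65
position: [470.3, 69.9, 88.8]
tcp_rot: [0.003, 0.831, 0.557, 0.002]
ft_force: [7.6, -2.5, 2.2]
opening: 0.145
gripper_force: 48.9
```

```bash
python3 f.py
python3 - <<'E'
from f import *
L=[]
for i in range(4):
    eyes.snapshot('wrist'); f()
E
```

```text
15.65 op 0.145 toolF [ 0.59  7.99 -2.17] r 84.26020795308288 ang -110.09379069218329 yaw 67.63562147733815 z 88.78277201751851 tq [-0.54 -1.46  0.26]
15.65 op 0.145 toolF [ 0.59  7.99 -2.17] r 84.26020795308288 ang -110.09379069218329 yaw 67.63562147733815 z 88.78277201751851 tq [-0.54 -1.46  0.26]
15.7 op 0.155 toolF [ 0.28  7.31 -3.16] r 84.27574063124705 ang -110.1723124335158 yaw 67.61205452517851 z 88.7338758637948 tq [-0.58 -1.32  0.22]
15.75 op 0.152 toolF [-0.31  6.69 -1.97] r 84.25580970519097 ang -110.17067290290125 yaw 67.64757460228734 z 88.73626899104504 tq [-0.53 -1.29  0.21]
15.8 op 0.143 toolF [ 0.2   6.96 -4.59] r 84.26958935586741 ang -110.1671058888236 yaw 67.6548206042372 z 88.7427563764277 tq [-0.54 -1.32  0.19]
15.85 op 0.148 toolF [ 0.89  6.99 -4.06] r 84.24760746327593 ang -110.16848260172124 yaw 67.65721729018695 z 88.73714392289634 tq [-0.52 -1.35  0.2 ]
```

Call:
{"api": "apply_moves", "payload": {
  "moves": [0,-0.12,0,0,0,0.8,0,0,-0.23,0,0,0,1.55,0]
}}

```text
clock: 16.1
position: [468.6, 70.5, 88.8]
tcp_rot: [0.003, 0.838, 0.545, 0.002]
ft_force: [8.3, -3.4, 2.3]
opening: 0.146
gripper_force: 48.8
```

```bash
python3 f.py
```

```text
16.1 op 0.146 toolF [ 0.23  9.   -2.29] r 84.24797430503156 ang -111.325986301562 yaw 66.07888344480975 z 88.77414025597346 tq [-0.78 -1.69  0.22]
```

Adding the twist the pinch carries (Mz/85 mm) to the tangential force gives 4.7 N for the drag, which matches the spec, and now about 11.6 N. That is firmly hand-tight, so release and rise.

Call:
{"api": "apply_moves", "payload": {
  "moves": [0,0,0,0,0,0,0.5,0,0,0,0,0,0,0.5,0,0,0,0,0,0,0.5,0,0,-4,0,0,0,0.5,0,0,-9,0,0,0,0.5,0,0,-14,0,0,0,0.5,4,-2,-16,0,0,-10,0.5,8,-2,-16,0,0,-20,0.5,8,-2,-16,0,0,-30,0.5,8,-2,-16,0,0,-30,0.5,8,-2,-16,0,0,-30,0.5]
}}

```text
clock: 17.48
position: [478.7, 152.6, 247.2]
tcp_rot: [-0.0, 0.669, 0.743, -0.0]
ft_force: [-0.1, -0.1, -0.1]
opening: 0.498
gripper_force: 0.0
```

Run:
```python
from chk import *
s,im,d,c=chk('w6.png')
P=cloud('wrist',s,d); q=P[(P[...,2]>124)&(P[...,2]<134)&(np.hypot(P[...,0]-468.6,P[...,1]-70)<22)]
if len(q):
    p=np.array(cv2.minEnclosingCircle(q[:,:2].astype(np.float32))[0]); print('post',p,np.degrees(np.arctan2(*(p-[499.2,149])[::-1])))
```

```text
17.475 [ 0.31  0.12 -0.2   1.25 -0.    1.78] [-0.11 -0.11 -0.1 ] [478.68 152.61 247.22] 95.97388139720812
1087 ((499.05963134765625, 148.98345947265625), (14.300776481628418, 48.48955535888672), 65.85810089111328)
4009 ((498.83154296875, 149.17459106445312), (83.18223571777344, 82.97442626953125), 13.194161415100098)
green [382 240   9   7  41] [386.24 242.8 ] [535.73 134.07 115.  ]
green [287 220   3   8  17] [288.   223.71] [448.54 142.37 115.  ]
orange [298 290  15  25 237] [305.85 300.72] [470.56  78.43 130.  ]
orange [379 240   2   2   3] [379.67 240.67] [526.72 139.86 130.  ]
red [289 209   4   9  22] [290.14 213.14] [449.71 152.15 116.  ]
red [377 238   3   4   9] [377.67 239.44] [527.59 136.64 116.  ]
black [254 285  19  56 686] [265.23 316.1 ] [438.18  70.02 148.  ]
black [373 285  19  56 683] [380.24 316.14] [533.46  80.   148.  ]
post [470.15  69.34] -110.039593041563
```

View pics/w6.png

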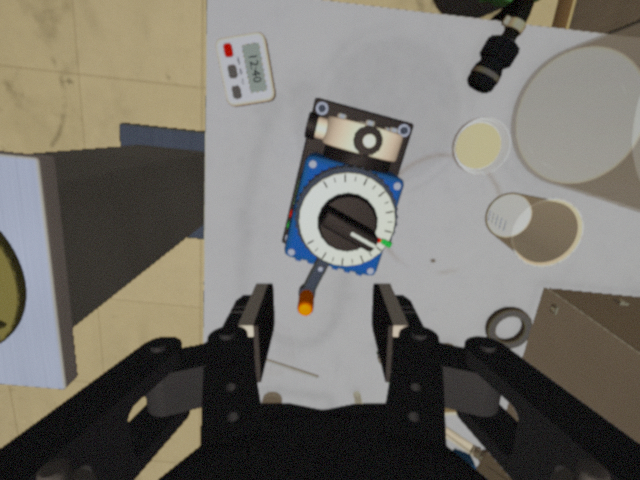

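The red pointer at (378,239) is still on the green clip at (386,243). The knob bar is unchanged at -24.1°, the lever is at -110° (306,301), and the gripper touches nothing. Handing in.

```bash
python3 -c "
from plant import order
print(order.close_job())"
```

```text
the job is handed in; nothing more can be done
None
```

I turned the stroke knob until its pointer sat about 0.4 mm from the green clip, then swung the lock ring clockwise to an estimated 11.6 N (firmly hand-tight); the setting held after release, no other item was touched, and I handed the job in at about 17.5 s.

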